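Close up the sample cool box

TASK

Close up the blue sample cool box on the lab bench, pushing with the fingertips only: first fold the upright orange inner flap down flat over the vials, then swing the grey lid all the way shut over it. Do not pick anything up, and leave the vials and the other things on the bench where they stand. Finish with the hand clear.

Things in the scene. Friction and masses are not known exactly. Their poses are not given: they have to be found in the camera images.
- coolbox: Fixed blue open box with a white rim, outer size 240 x 200 mm (its x by its y), rim top 130 mm above the bench. Origin: centre of its underside; z up. Its y axis runs from the flap's hinge side (-y) to the lid's hinge side (+y). Opening inside the rim 200 (x) x 160 (y) mm; a white foam rack inside holds two vials, whose tops lie about 35 mm below the closed flap.
- lid (a joint): Grey lid hinged along the +y rim of the box, the hinge parallel to the box's x axis. 0 = shut on the rim, grows as it opens, about 1.57 = upright, 1.95 = stop, leaning outward. Its hinge is stiff: it stays at any angle it is left at, and takes about 0.7 N m (5 N at 150 mm from the hinge) to move upright, less when pushed down. Weighs about 0.45 kg.
- lid_hinge (a point): Middle of the lid's hinge line: box frame (0, +100, 130.5) mm, on the lid's underside edge. The lid is a flat slab 240 mm along the hinge, 200 mm out from it and 24 mm thick; the thickness lies on its outside, which is on top when shut and faces away from the box when it stands open.
- lid_edge (a point): Middle of the lid's free edge, on the outside face: 200 mm from the hinge and 24 mm above the underside plane.
- flap (a joint): Orange inner flap hinged just inside the -y rim, the hinge parallel to the box's x axis. 0 = folded flat inside the rim, grows as it stands up, about 1.57 = upright, 1.85 = stop, leaning outward. Stiff hinge: it stays at any angle it is left at, and takes about 0.15 N m (1.5 N at 100 mm). Weighs about 0.15 kg. While it stands up, the lid cannot shut: it strikes the flap.
- flap_hinge (a point): Middle of the flap's hinge line: box frame (0, -78, 118) mm, on the flap's underside edge. The flap is a flat plate 190 mm along the hinge, 130 mm out from it and 8 mm thick; the thickness lies on its outside, which is on top when folded down (4 mm below the rim top) and faces away from the box when it stands up.
- flap_edge (a point): Middle of the flap's free edge, on the outside face: 130 mm from the hinge and 8 mm above the underside plane.
- vial_a: Loose clear vial with red cap, 24 mm across, 55 mm tall, standing in the rack inside the box; origin at its foot. Leave it.
- vial_b: A second such vial in the rack. Leave it.
- bottle: Loose white bottle with a blue cap, 66 mm across, 150 mm tall, standing beyond the box; origin at its foot. Leave it.
- beaker: Loose glass beaker, 68 mm across, 85 mm tall, standing beyond the box (it may have changed places with the bottle); origin at its foot. Leave it.
- tipbox: Loose blue box with a white cover, 87 x 122 x 60 mm, on the bench on the lid's hinge side; origin at the centre of its underside. Leave it.
- pipette: Loose white pipette, 250 mm long, lying on the bench on the flap's hinge side, at most 30 mm high; origin about its middle, at bench height. Leave it.
- tub: Loose red open tub, 110 x 90 x 55 mm, on the flap's hinge side, towards the robot; origin at the centre of its underside. Leave it.

How it is judged:
On the way, in this order (a step that is already met when the one before it is completed fails the run):
1. the flap is folded down flat (within 0.07 rad) while the lid still stands open (over 1 rad) (value of joint flap below 0.07 rad and value of joint lid above 1 rad), for 0.2 s.
2. the lid is shut over the flap (within 0.04 rad) (value of joint lid below 0.04 rad and value of joint flap below 0.07 rad), for 0.2 s.
At the end, for the whole second after the job is handed in: The orange flap is flat (within 0.07 rad) and the grey lid shut on the rim (within 0.04 rad, 8 mm at its free edge); vials, bottle, beaker, tip box, pipette and tub are within 30 mm of where they started (all of step 2 and distance of each of vial_a, vial_b, bottle, beaker, tipbox, pipette, tub from where it was at the start of the episode below 0.03 m); the robot touches nothing.
It fails at once if the lid is swung below 0.75 rad while the flap is still up (over 0.2 rad) (value of joint lid below 0.75 rad and value of joint flap above 0.2 rad).
It fails at once if a vial or a bystander is lifted, carried or pushed 30 mm or more (distance of any of vial_a, vial_b, bottle, beaker, tipbox, pipette, tub from where it was at the start of the episode above 0.03 m).
It fails at once if the bottle or the beaker is knocked over (angle between any of bottle, beaker's own z axis and vertical above 0.4 rad).
It also fails if it takes over 53 s, if anything falls off the work surface, if the arm or the gripper's body presses on something with over 40 N, if the wrist force passes 120 N, or if a joint passes its speed limit or range.

ROBOT

A 6-joint arm with a two-finger parallel gripper is mounted at the origin on the work surface. World frame = base frame: x ahead of the robot, y to its left, z up, the work surface at z = 0. Lengths are in m, angles in rad, forces in N, time in s.
With the tool pointing down it reaches from about 0.35 to 0.775 m from the base axis. Payload 7.3 kg.
Tool frame: the origin (TCP) lies at the very end of the fingers, on their centre line; the grasp point (between the pads) lies 19 mm behind it (robot.pinch_z is the distance from the TCP to the grasp point, in m); z points along the fingers, y is the line along which they close (so a half turn about z gives the same grasp; the last joint's range is limited). The gripper opens to 92 mm and grips with 3 to 60 N. Pads are 19 mm wide; open, the fingers measure 130 mm over their backs; the gripper's body (75 mm by 190 mm) begins 47 mm behind the grasp point.
Start: joints at [-1.436, 0.342, 1.524, -0, 1.275, -0.146], TCP at [0.146, -0.504, 0.227] pointing down, gripper open.
Joint ranges: [-2.53, 2.53], [-0.77, 2.02], [0.04, 2.7], [-1, 4.14], [0.28, 2.66], [-3.11, 3.11]. Speed limits (rad/s): [2.57, 2.57, 3.14, 3.14, 3.14, 3.14].

INTERFACE

Orientations are given as [roll, pitch, yaw] about the fixed x, y, z axes, in that order (R = Rz(yaw) Ry(pitch) Rx(roll)).
In Python, from cell import robot gives the robot as it stands.
- The arm moves only by the tool move_arm, never from a script. Its argument "motion" is a list of rows, each a list of 6 numbers: the shift along the tool's x, y, z in units of 0.1 m (1.0 is 0.1 m), then the turn, a rotation vector about the tool's x, y, z in units of pi rad (1.0 is pi rad). In form: [[dx, dy, dz, rx, ry, rz], ...]. A call has 1 to 12 rows; each row is the pose to reach, as a shift and turn from the pose commanded when the call began, along the tool's axes at that moment, turning the shorter way round; what a row does not reach only later rows make up. A row lasts 1/8 s, in which the tool goes at most 62.5 mm and 10.7 degrees, less where a joint would pass 70% of its speed; a pose out of reach is approached as far as the arm can. A call with a number of a shift or a turn outside -1 to 1 is refused whole. A call with a gripper value outside its range is refused whole. "fingers" is the opening, from -1 (shut) to 1 (fully open), set as the call begins (left out, the last holds). The fingers move at their own pace and stop on an object; "newtons" is the grip in N (left out, the last holds). Time passes only in rows, so rows that repeat a pose let the fingers close. It gives the time, the measured TCP pose, the force, the opening and the grip force at its end, in the units of the state.
- robot.observe(): the state, without advancing time (a new reading comes with each control period).
- robot.read_camera(name): name is "side" or "top" or "wrist"; returns a dict with "image" (480x640x3 uint8, red, green, blue), "range_z" (480x640 float32, m along the optical axis (not along the pixel's ray), 0 where there is no reading), "vfov" (degrees; the focal length in pixels is half the picture's height over the tangent of half this angle, whatever the lens; pixels are square), "cx", "cy" (the principal point, pixels), "extrinsics" (4x4, takes a point from camera to world coordinates); the wrist camera has in their place "hand_eye" (4x4, takes a point from camera to tool coordinates, whose origin is the TCP and whose axes are the flange's). Camera axes: x right, y up, looking along -z (the intrinsics and any distortion apply to the point x, -y, -z); pixel columns grow to the right and rows downward; lengths in m; the calibration is good to about 2 mm. A picture is of the moment at which its call begins: read the wrist's pose just before it.
- robot.hand_in(): hands the job in; it is judged then, once.
The state is a dict: "time": time; "qpos": joint angles; "qvel": joint speeds; "joint_efforts": joint torques, N m; "tool_pos": TCP position; "tool_rot": TCP orientation; "contact_force": force on the tool from outside, world axes, zero at the start; "torque": the same for the moment, N m; "opening": finger opening in m; "grip_force": force on a finger pad.
Only numpy, scipy, OpenCV 4.12 (cv2) and the standard library are available. Lean on these libraries where they do the work, as an engineer would, in place of code of your own. Each camera call takes 0.05 s, during which the arm holds its last target. There are 200 camera calls.

## Working session

There is one attempt and no reset: what is moved stays moved. The work goes in short steps, Python scripts to look and compute and a tool call to move; the robot and the scene stay as the last step left them, time stands still between calls to the robot, and variables do not carry over. Pictures are saved under pics/ and viewed, at most 10 in all, crops included, and the job is handed in when it is done.

Besides the shell and the picture viewer there is one more tool, called after "Call:" by a JSON object that holds its "fn" and its "kwargs", one argument or row to a line. move_arm: Moves the arm, as the interface text tells. Shifts and turns lie within -1 to 1; 1 stands for 0.1 m of shift or pi rad of turn. Its arguments: {"type":"object","properties":{"motion":{"type":"array"},"fingers":{"type":"number"},"newtons":{"type":"number"}},"required":["motion"]}

```bash
mkdir -p pics; ls; cat > h.py <<'E'
import numpy as np, cv2
from cell import robot
def cam(n):
    return robot.read_camera(n)
def points(c):
    h,w=c['range_z'].shape
    f=h/2/np.tan(np.radians(c['vfov'])/2)
    u,v=np.meshgrid(np.arange(w),np.arange(h)); z=c['range_z']
    P=np.stack([(u-c['cx'])/f*z,-(v-c['cy'])/f*z,-z],-1)
    E=c['extrinsics']; return P@E[:3,:3].T+E[:3,3]
E
python3 - <<'E'
from h import *
s=robot.observe(); print({k:np.round(v,3) for k,v in s.items()})
for n in ('side','top'):
    c=cam(n); print(n,c['vfov'],c['cx'],c['cy'],[k for k in c],np.round(c['extrinsics'],3).tolist(),(c['range_z']>0).mean())
    cv2.imwrite(f'pics/{n}0.png',c['image'][...,::-1]); np.savez(f'{n}0.npz',**c)
E
```

```text
pics
{'time': np.float64(0.0), 'qpos': array([-1.436,  0.343,  1.525,  0.   ,  1.275, -0.146]), 'qvel': array([ 0.   , -0.001,  0.   , -0.001,  0.001, -0.   ]), 'joint_efforts': array([ 2.0000e-03, -4.3123e+01, -2.4423e+01,  7.2000e-02,  5.6000e-02,
       -0.0000e+00]), 'tool_pos': array([ 0.145, -0.504,  0.226]), 'tool_rot': array([-3.14 , -0.   ,  0.281]), 'contact_force': array([-0.059, -0.106, -0.081]), 'torque': array([0.001, 0.012, 0.012]), 'grip_force': np.float64(0.0), 'opening': np.float64(0.092)}
side 53.08468533844452 313.64039827013346 236.3462741336406 ['image', 'range_z', 'vfov', 'cx', 'cy', 'extrinsics'] [[0.545, -0.685, 0.483, 0.979], [0.838, 0.453, -0.303, -0.202], [-0.011, 0.57, 0.822, 0.926], [0.0, 0.0, 0.0, 1.0]] 0.9959635416666667
top 49.828601966300084 323.29267589434403 238.12361357737245 ['image', 'range_z', 'vfov', 'cx', 'cy', 'extrinsics'] [[0.006, 0.999, -0.038, 0.479], [-1.0, 0.006, -0.002, 0.085], [-0.001, 0.038, 0.999, 1.138], [0.0, 0.0, 0.0, 1.0]] 0.996123046875
```

View pics/side0.png

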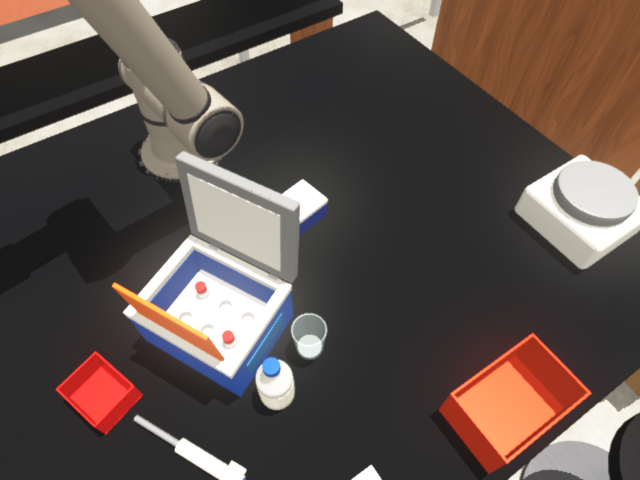

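View pics/top0.png

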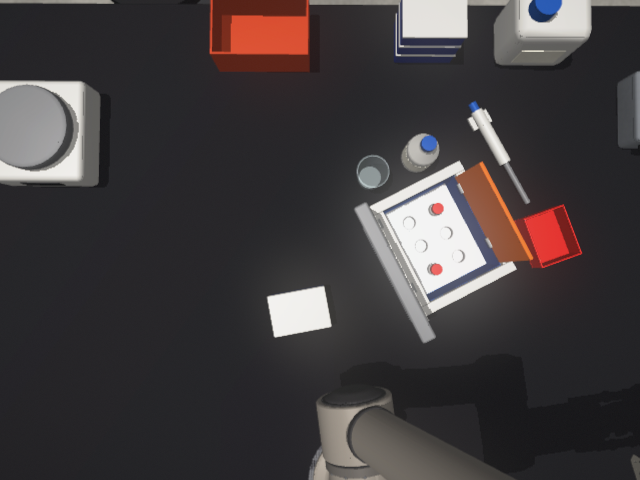

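The side view shows the box at about (215,320) px, with the lid up at (240,215) and the flap leaning out at (170,320). In the top view the box is around (440,240), the flap at (500,215), the lid at (395,270), the bottle at (420,150), the beaker at (373,172) and the tub at (550,238).

```bash
cat > m.py <<'E'
from h import *
def load(n): return dict(np.load(f'{n}0.npz'))
T=load('top');S=load('side');PT,PS=points(T),points(S)
hsv=lambda c:cv2.cvtColor(c['image'],cv2.COLOR_RGB2HSV)
# rim: white pixels at z~0.13 near the box (top view)
H=hsv(T); P=PT
near=(P[...,0]>.25)&(P[...,0]<.7)&(P[...,1]>-.42)&(P[...,1]<.05)
rim=near&(abs(P[...,2]-.13)<.006)&(H[...,1]<60)&(H[...,2]>120)
q=P[rim]; print('rim n',len(q),q[:,2].mean())
(c,sz,a)=cv2.minAreaRect(q[:,:2].astype(np.float32)); print('rim rect',c,sz,a)
bp=cv2.boxPoints((c,sz,a)); print(bp)
# flap orange
def plane(Q):
    m=np.median(Q,0)
    for _ in range(3):
        u,s,vt=np.linalg.svd(Q-Q.mean(0),full_matrices=False); d=abs((Q-Q.mean(0))@vt[2]); Q=Q[d<max(2*np.median(d),.002)]
    return Q.mean(0),vt[2]
for nm,c,P in (('top',T,PT),('side',S,PS)):
    H=hsv(c); near=(P[...,0]>.2)&(P[...,0]<.7)&(P[...,1]>-.45)&(P[...,1]<.1)
    o=near&(H[...,0]>7)&(H[...,0]<20)&(H[...,1]>150)&(P[...,2]>.1)
    Q=P[o]; print(nm,'flap',len(Q),plane(Q),Q.min(0),Q.max(0))
    g=near&(H[...,1]<50)&(P[...,2]>.16)
    Q=P[g]; print(nm,'grey>.16',len(Q),plane(Q),Q.min(0),Q.max(0))
# bystanders
def blob(mask,name,P=PT):
    n,l,st,ce=cv2.connectedComponentsWithStats(mask.astype(np.uint8))
    for i in range(1,n):
        if st[i,4]>40:
            Q=P[l==i]; print(name,st[i,4],Q.mean(0).round(3),Q.min(0).round(3),Q.max(0).round(3))
P=PT;reg=(P[...,0]>.15)&(P[...,0]<.85)&(P[...,1]>-.6)&(P[...,1]<.3)
blob(reg&(P[...,2]>.02)&(P[...,2]<.6),'obj')
H=hsv(T); blob(reg&(H[...,1]>150)&((H[...,0]<6)|(H[...,0]>174))&(H[...,2]>100),'red')
E
python3 m.py
```

```text
rim n 3077 0.1308742926105329
rim rect (0.5456300973892212, -0.1331278383731842) (0.2988983392715454, 0.19900615513324738) 27.812938690185547
[[ 0.36701918 -0.11485074]
 [ 0.45987272 -0.29086682]
 [ 0.724241   -0.15140495]
 [ 0.6313875   0.02461115]]
top flap 1647 (array([ 0.55503106, -0.22692355,  0.22975538]), array([ 0.45776289, -0.88169395, -0.11431933])) [ 0.47685695 -0.27329034  0.16183771] [0.64647446 0.08523657 1.13816016]
top grey>.16 11507 (array([3.41904573e-01, 2.57264842e-04, 5.10379064e-01]), array([-0.08792714,  0.99104008, -0.10054047])) [ 0.20000239 -0.26285733  0.17549728] [0.56562541 0.09769221 1.13816016]
side flap 1178 (array([ 0.57054989, -0.22723773,  0.20597156]), array([ 0.45992658, -0.88446131, -0.07871305])) [ 0.47923518 -0.27606295  0.1365471 ] [ 0.64913883 -0.17735105  0.24986681]
side grey>.16 18437 (array([ 0.33471049, -0.03687051,  0.34710429]), array([-0.0898333 , -0.95466195, -0.28381428])) [ 0.2000126  -0.21757133  0.16000076] [0.64529131 0.09553833 0.56165905]
obj 1223 [ 0.783 -0.561  0.054] [ 0.711 -0.595  0.02 ] [ 0.85  -0.555  0.084]
obj 686 [ 0.749 -0.274  0.025] [ 0.672 -0.318  0.02 ] [ 0.82  -0.232  0.033]
obj 1056 [ 0.692 -0.108  0.103] [ 0.667 -0.148  0.02 ] [ 0.732 -0.082  0.156]
obj 497 [ 0.664 -0.018  0.063] [ 0.624 -0.047  0.02 ] [0.69  0.019 0.091]
obj 17961 [ 0.517 -0.161  0.131] [ 0.347 -0.453  0.02 ] [0.67  0.038 0.334]
obj 53 [ 0.642 -0.334  0.022] [ 0.617 -0.35   0.02 ] [ 0.667 -0.321  0.027]
obj 2475 [0.367 0.136 0.061] [0.314 0.07  0.022] [0.42  0.204 0.068]
obj 9588 [ 0.223 -0.003  0.384] [ 0.15  -0.119  0.182] [0.255 0.098 0.592]
obj 54 [ 0.154 -0.411  0.306] [ 0.15  -0.421  0.294] [ 0.157 -0.404  0.323]
red 45 [ 0.585 -0.148  0.084] [ 0.574 -0.156  0.08 ] [ 0.592 -0.14   0.088]
red 2674 [ 0.528 -0.4    0.024] [ 0.462 -0.478 -0.003] [0.601 0.085 1.138]
```

```bash
cat >> m.py <<'E'
print('-----')
yaw=np.radians(27.6)
X=np.array([np.cos(yaw),np.sin(yaw)]);Y=np.array([-X[1],X[0]]);R2=np.stack([X,Y])
c0=np.array([.535,-.14])
for P,c,nm in((PT,T,'top'),(PS,S,'side')):
    H=hsv(c); L=(P[...,:2]-c0)@R2.T
    m=(abs(P[...,2]-.1305)<.005)&(H[...,1]<60)&(H[...,2]>120)&(abs(L[...,0])<.16)&(abs(L[...,1])<.13)
    q=L[m]; print(nm,'rim',len(q)); 
    for k in (0,1): print(np.percentile(q[:,k],[0,.5,1,2,98,99,99.5,100]).round(4))
    # inner/outer edges histogram
    print('hx',np.histogram(q[:,0],np.arange(-.16,.161,.01))[0],'\nhy',np.histogram(q[:,1],np.arange(-.13,.131,.01))[0])
    # +x and -x rim bars: slope in frame
    for k,lo,hi in((0,.09,.14),(0,-.14,-.09)):
        pass
    m=(P[...,2]>.17)&(P[...,2]<.4)&(H[...,1]<50)&(abs(L[...,0])<.13)&(L[...,1]>.06)&(L[...,1]<.25)
    Q=np.c_[L[m],P[m][:,2]]; print('lid',len(Q),Q.min(0),Q.max(0),plane(Q))
    m=(P[...,2]>.13)&(H[...,0]>7)&(H[...,0]<20)&(H[...,1]>150)&(abs(L[...,0])<.13)&(L[...,1]<-.04)&(L[...,1]>-.2)
    Q=np.c_[L[m],P[m][:,2]]; print('flap',len(Q),Q.min(0),Q.max(0),plane(Q))
E
python3 m.py | sed -n '/-----/,$p'
```

```text
-----
top rim 3036
[-0.1367 -0.1358 -0.1353 -0.1346  0.1019  0.1026  0.1029  0.1585]
[-0.0981 -0.0962 -0.0947 -0.0915  0.0991  0.0997  0.0999  0.101 ]
hx [  0   0 306 514 252  49  48  44  45  59  53  48  49  46  47  44  47  46
  48  47  51  53  39  49 378 514 157   0   0   0   0   3] 
hy [  0   0   0  80 116 161  99 105 108 110 102 106 105 102 105 103 102 107
 102 103 104 517 586  13   0   0]
lid 2434 [-0.12977008  0.12150348  0.29416109] [0.10366069 0.14994807 0.33382145] (array([-0.01491457,  0.13813102,  0.32835089]), array([-2.55900920e-04,  8.12005603e-02,  9.96697749e-01]))
flap 1644 [-0.11108404 -0.09583397  0.16183771] [ 0.07763461 -0.07907033  0.25489875] (array([-0.02341369, -0.0858865 ,  0.22529382]), array([-0.00176153, -0.99411685, -0.10829861]))
side rim 3947
[-0.1375 -0.1357 -0.1351 -0.1338  0.103   0.1035  0.1036  0.1551]
[-0.1009 -0.1004 -0.1002 -0.0999  0.098   0.0995  0.1009  0.1019]
hx [  0   0 238 413 276  85  80  87  87  91  89  93  90  88  86  95  91  92
  94  95  99 102 102 112 398 585 278   0   0   0   0   1] 
hy [  0   0  61 765 274  73  72 115 118 118 116 117 110 112 111 104 103 105
 104 101 177 568 489  34   0   0]
lid 8205 [-0.12998854  0.10127697  0.17004162] [0.10517575 0.14837855 0.33138895] (array([-0.00902407,  0.11436579,  0.25494608]), array([ 6.25620965e-04, -9.90590052e-01,  1.36861085e-01]))
flap 1178 [-0.11055478 -0.09782042  0.1365471 ] [ 0.07897658 -0.08276172  0.24986681] (array([-0.00891245, -0.09378051,  0.20597156]), array([-0.00217884, -0.99689493, -0.07871305]))
```

Call:
{"fn": "move_arm", "kwargs": {
  "motion": [
    [0.5,-0.1,-0.4,0,0,-0.06],
    [1,-0.2,-0.75,0,0,-0.12],
    [1,-0.2,-0.75,0,0,-0.17],
    [1,-0.2,-0.75,0,0,-0.23],
    [1,-0.2,-0.75,0,0,-0.29],
    [1,-0.2,-0.75,0,0,-0.35],
    [1,-0.2,-0.75,0,0,-0.4],
    [1,-0.2,-0.75,0,0,-0.46],
    [1,-0.2,-0.75,0,0,-0.51],
    [1,-0.2,-0.75,0,0,-0.564],
    [1,-0.2,-0.75,0,0,-0.564]
  ],
  "fingers": -1,
  "newtons": 20
}}

```text
time: 1.48
tool_pos: [0.236, -0.4574, 0.3014]
tool_rot: [3.142, -0.001, 2.051]
contact_force: [0.3, -0.8, 0.6]
opening: 0.0005
grip_force: 0.0
```

```bash
cat >> h.py <<'E'
from scipy.spatial.transform import Rotation as Ro
yaw=np.radians(27.6); C=np.array([.5206,-.1476,0])
B=Ro.from_euler('z',yaw).as_matrix()
def go(box):
    s=robot.observe(); R=Ro.from_euler('xyz',s['tool_rot']).as_matrix()
    Rt=Ro.from_euler('xyz',[np.pi,0,np.pi/2+yaw]).as_matrix()
    b=B.T@(s['tool_pos']-C)
    print('t',s['time'],'box now',b.round(4),'rot',np.round(s['tool_rot'],3),'F(box)',(B.T@s['contact_force']).round(2),'open',round(float(s['opening']),3),'q',np.round(s['qpos'],2))
    if box is not None:
        print('shift',(R.T@(C+B@np.array(box)-s['tool_pos'])*10).round(3),'turn',(Ro.from_matrix(R.T@Rt).as_rotvec()/np.pi).round(3))
E
python3 -c "
from h import *
go([-.03,-.16,.30])"
```

```text
t 1.475 box now [-0.3957 -0.1427  0.3014] rot [ 3.142e+00 -1.000e-03  2.051e+00] F(box) [-0.13 -0.81  0.59] open 0.001 q [-1.24  0.28  1.41 -0.    1.45 -1.72]
shift [-0.168  3.658  0.014] turn [ 0. -0. -0.]
```

Call:
{"fn": "move_arm", "kwargs": {
  "motion": [
    [-0.1,0.5,0,0,0,0],
    [-0.17,1,0,0,0,0]
  ]
}}

```text
time: 1.72
tool_pos: [0.3333, -0.4261, 0.3016]
tool_rot: [-3.142, -0.0, 2.047]
contact_force: [-0.5, -0.3, 0.4]
opening: 0.0006
grip_force: 0.0
```

Call:
{"fn": "move_arm", "kwargs": {
  "motion": [
    [0,0.5,0,0,0,0],
    [0,1,0,0,0,0]
  ]
}}

```text
time: 1.98
tool_pos: [0.4225, -0.379, 0.3015]
tool_rot: [-3.141, -0.0, 2.048]
contact_force: [0.9, -1.3, 0.3]
opening: 0.0004
grip_force: 0.0
```

Call:
{"fn": "move_arm", "kwargs": {
  "motion": [
    [0,0.5,0,0,0,0],
    [0,1,0,0,0,0]
  ]
}}

```text
time: 2.22
tool_pos: [0.5111, -0.3326, 0.3015]
tool_rot: [-3.141, -0.0, 2.048]
contact_force: [-0.1, -0.3, -0.5]
opening: 0.0008
grip_force: 0.0
```

Call:
{"fn": "move_arm", "kwargs": {
  "motion": [
    [0,0.3,0,0,0,0],
    [0,0.6,0,0,0,0],
    [0,0.6,0,0,0,0],
    [0,0.6,0,0,0,0]
  ]
}}

```text
time: 2.72
tool_pos: [0.5624, -0.306, 0.3014]
tool_rot: [-3.141, -0.0, 2.051]
contact_force: [0.6, -0.5, -0.6]
opening: 0.0004
grip_force: 0.0
```

```bash
python3 -c "
from h import *
go([-.03,-.14,.21])
c=cam('side');cv2.imwrite('pics/s1.png',c['image'][...,::-1])"
```

```text
t 2.725 box now [-0.0363 -0.1597  0.3014] rot [-3.141 -0.     2.051] F(box) [ 0.33 -0.69 -0.58] open 0.0 q [-0.62  0.53  1.03 -0.    1.59 -1.1 ]
shift [0.197 0.063 0.914] turn [-0.    -0.    -0.001]
```

View pics/s1.png

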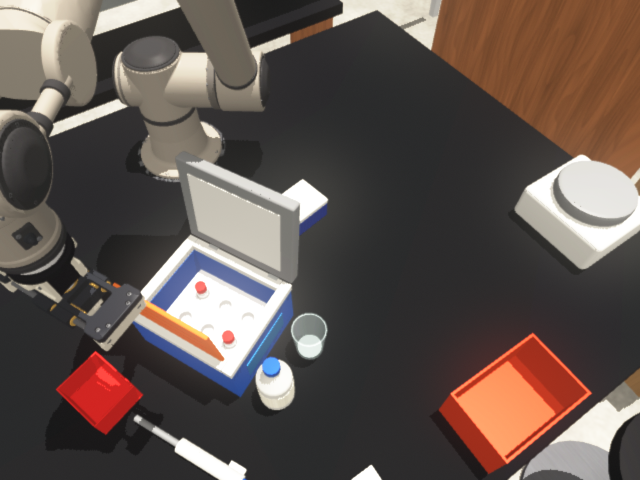

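The gripper hangs outside the flap, with its fingertips at about (115,310) px. The lid and the bystanders are clear of it. Next I go down and push.

Call:
{"fn": "move_arm", "kwargs": {
  "motion": [
    [0.1,0,0.45,0,0,0],
    [0.1,0,0.9,0,0,0],
    [0.1,0,0.9,0,0,0],
    [0.3,0,0.9,0,0,0],
    [0.45,0,0.9,0,0,0],
    [0.55,0,0.9,0,0,0],
    [0.65,0,0.9,0,0,0],
    [0.75,0,0.9,0,0,0],
    [0.85,0,0.9,0,0,0],
    [0.9,0,0.9,0,0,0],
    [0.9,0,0.9,0,0,0]
  ]
}}

```text
time: 4.15
tool_pos: [0.5209, -0.2254, 0.2115]
tool_rot: [-3.141, -0.001, 2.053]
contact_force: [0.0, 0.4, 0.3]
opening: 0.0008
grip_force: 0.0
```

```bash
python3 -c "
from h import *
go([-.03,.0075,.121])"
```

```text
t 4.15 box now [-0.0358 -0.0691  0.2115] rot [-3.141e+00 -1.000e-03  2.053e+00] F(box) [0.25 0.38 0.27] open 0.001 q [-0.54  0.43  1.43  0.    1.28 -1.03]
shift [0.765 0.059 0.906] turn [-0. -0.  0.]
```

Call:
{"fn": "move_arm", "kwargs": {
  "motion": [
    [0.15,0,0.04,0,0,0],
    [0.27,0,0.09,0,0,0],
    [0.39,0,0.17,0,0,0],
    [0.5,0,0.26,0,0,0],
    [0.59,0,0.37,0,0,0],
    [0.67,0,0.49,0,0,0],
    [0.73,0,0.62,0,0,0],
    [0.75,0,0.71,0,0,0],
    [0.77,0,0.8,0,0,0],
    [0.77,0,0.85,0,0,0],
    [0.77,0,0.88,0,0,0],
    [0.77,0,0.9,0,0,0]
  ]
}}

```text
time: 5.65
tool_pos: [0.4855, -0.1578, 0.1256]
tool_rot: [3.141, 0.001, 2.053]
contact_force: [-15.0, 7.5, 46.0]
opening: 0.0006
grip_force: 23.4
```

```bash
python3 -c "
from h import *
go([-.03,.0075,.121])
c=cam('side');cv2.imwrite('pics/s2.png',c['image'][...,::-1])"
```

```text
t 5.65 box now [-0.0358  0.0072  0.1256] rot [3.141e+00 1.000e-03 2.053e+00] F(box) [-9.84 13.56 46.02] open 0.001 q [-0.46  0.42  1.71 -0.    1.01 -0.95]
shift [0.003 0.058 0.046] turn [0. 0. 0.]
```

View pics/s2.png

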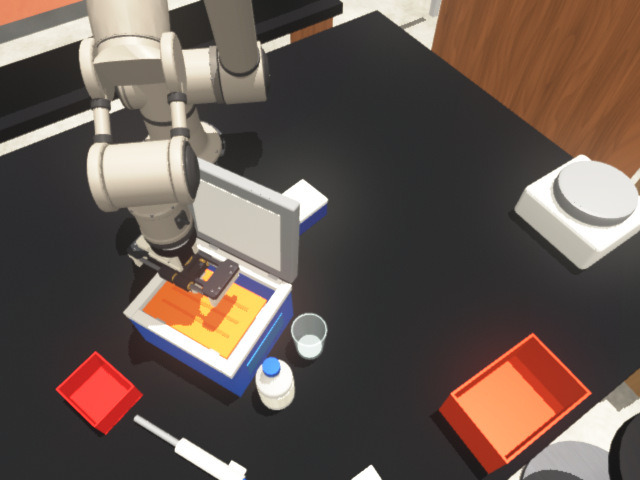

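The flap lies flat: orange fills the opening at (205,310) px, and the tip height of 0.1256 m matches the expected 0.126. Next I lift and cross over the lid.

Call:
{"fn": "move_arm", "kwargs": {
  "motion": [
    [0,0,-0.4,0,0,0],
    [0,0,-1,0,0,0]
  ]
}}

```text
time: 5.95
tool_pos: [0.4848, -0.1576, 0.2217]
tool_rot: [-3.14, -0.003, 2.052]
contact_force: [1.0, 0.4, 0.4]
opening: 0.0007
grip_force: 0.0
```

Call:
{"fn": "move_arm", "kwargs": {
  "motion": [
    [0,0,-0.5,0,0,0],
    [0,0,-1,0,0,0]
  ]
}}

```text
time: 6.2
tool_pos: [0.4855, -0.1579, 0.3235]
tool_rot: [3.141, 0.001, 2.052]
contact_force: [0.8, -0.3, -0.7]
opening: 0.0008
grip_force: 0.0
```

Call:
{"fn": "move_arm", "kwargs": {
  "motion": [
    [0,0,-0.5,0,0,0],
    [0,0,-0.9,0,0,0],
    [0,0,-0.9,0,0,0]
  ]
}}

```text
time: 6.58
tool_pos: [0.4864, -0.1583, 0.4149]
tool_rot: [3.138, 0.006, 2.052]
contact_force: [-0.1, -0.7, -0.1]
opening: 0.0003
grip_force: 0.0
```

```bash
python3 - <<'E'
from h import *
go([-.03,.20,.41])
c=cam('side');P=points(c);H=cv2.cvtColor(c['image'],cv2.COLOR_RGB2HSV)
L=(P-C)@B
m=(H[...,0]>7)&(H[...,0]<25)&(H[...,1]>150)&(abs(L[...,0])<.09)&(L[...,1]>-.06)&(L[...,1]<.04)&(L[...,2]<.3)
q=L[m]; A=np.c_[q[:,:2],np.ones(len(q))]; print(len(q),np.linalg.lstsq(A,q[:,2],rcond=None)[0],np.median(q[:,2]))
E
```

```text
t 6.575 box now [-0.0353  0.0063  0.4149] rot [3.138 0.006 2.052] F(box) [-0.46 -0.58 -0.13] open 0.0 q [-0.46  0.24  1.16 -0.    1.73 -0.95]
shift [1.937 0.052 0.038] turn [ 0.001  0.002 -0.   ]
4725 [-0.00143958 -0.00078143  0.1265824 ] 0.12661278063618053
```

Call:
{"fn": "move_arm", "kwargs": {
  "motion": [
    [0.5,0,0,0,0,0],
    [1,0.1,0,0,0,0]
  ]
}}

```text
time: 6.88
tool_pos: [0.4471, -0.0639, 0.4097]
tool_rot: [-3.139, -0.002, 2.051]
contact_force: [0.8, 0.8, 0.1]
opening: 0.0005
grip_force: 0.0
```

Call:
{"fn": "move_arm", "kwargs": {
  "motion": [
    [0.5,0,0,0,0,0],
    [0.95,0.1,0,0,0,0],
    [0.95,0.1,0,0,0,0],
    [0.95,0.1,0,0,0,0]
  ]
}}

```text
time: 7.38
tool_pos: [0.4129, 0.024, 0.4107]
tool_rot: [-3.14, -0.0, 2.053]
contact_force: [0.2, 1.2, -1.4]
opening: 0.0005
grip_force: 0.0
```

```bash
python3 - <<'E'
from h import *
go([-.015,.20,.295])
c=cam('side');cv2.imwrite('pics/s3.png',c['image'][...,::-1])
E
```

```text
t 7.375 box now [-0.016   0.202   0.4107] rot [-3.14  -0.     2.053] F(box) [ 0.76  0.99 -1.42] open 0.0 q [-0.13  0.05  1.4  -0.    1.7  -0.61]
shift [-0.02   0.011  1.157] turn [-0.001 -0.     0.   ]
```

View pics/s3.png

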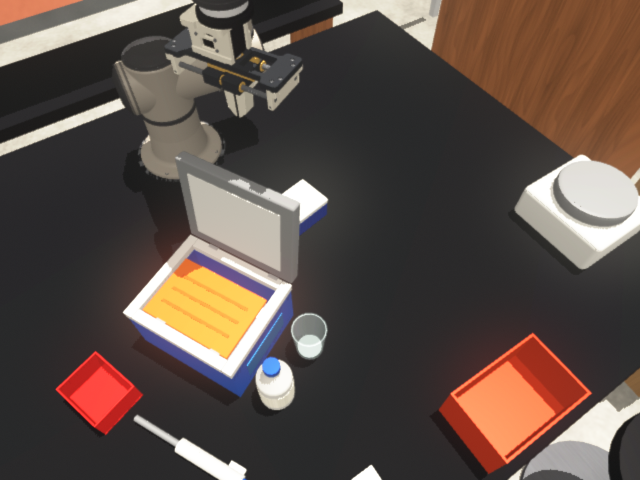

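The fingers, at (240,95) px, are behind the lid and above it, and the flap is flat at (205,310). Next I go down and push the lid.

Call:
{"fn": "move_arm", "kwargs": {
  "motion": [
    [0,0,0.5,0,0,0],
    [0,0,1,0,0,0],
    [-0.15,0,1,0,0,0],
    [-0.3,0,1,0,0,0],
    [-0.3,0,1,0,0,0]
  ]
}}

```text
time: 8.05
tool_pos: [0.4288, -0.0041, 0.3137]
tool_rot: [3.139, 0.003, 2.05]
contact_force: [-0.4, 0.3, 0.1]
opening: 0.0005
grip_force: 0.0
```

Call:
{"fn": "move_arm", "kwargs": {
  "motion": [
    [-0.1,0,0.18,0,0,0],
    [-0.2,0,0.18,0,0,0],
    [-0.32,0,0.18,0,0,0],
    [-0.44,0,0.18,0,0,0],
    [-0.56,0,0.18,0,0,0],
    [-0.68,0,0.18,0,0,0],
    [-0.8,0,0.19,0,0,0],
    [-0.8,0,0.19,0,0,0]
  ]
}}

```text
time: 9.05
tool_pos: [0.4643, -0.0745, 0.2922]
tool_rot: [-3.141, 0.001, 2.051]
contact_force: [-0.6, 0.6, -0.3]
opening: 0.0011
grip_force: 0.0
```

```bash
python3 - <<'E'
from h import *
go([-.015,.029,.271])
c=cam('side');cv2.imwrite('pics/s4.png',c['image'][...,::-1])
E
```

```text
t 9.05 box now [-0.016   0.0909  0.2922] rot [-3.141e+00  1.000e-03  2.051e+00] F(box) [-0.21  0.79 -0.26] open 0.001 q [-0.32  0.19  1.54 -0.    1.4  -0.8 ]
shift [-0.619  0.011  0.213] turn [-0.  0. -0.]
```

View pics/s4.png

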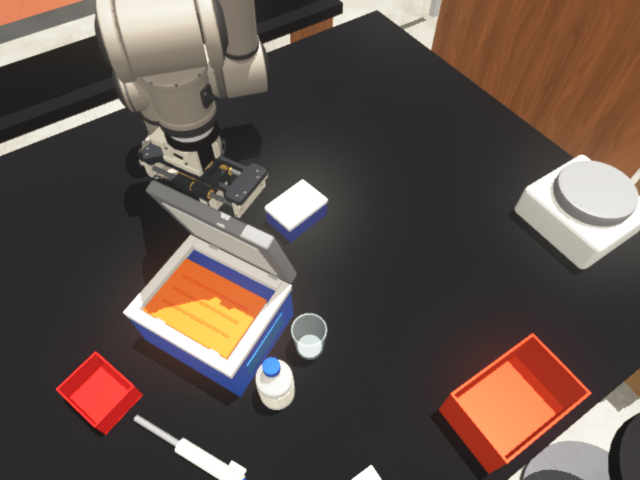

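The lid has swung forward past upright, with its free edge from about (150,190) to (270,245) px. The push works, so I follow the arc.

Call:
{"fn": "move_arm", "kwargs": {
  "motion": [
    [-0.16,0,0.04,0,0,0],
    [-0.33,0,0.08,0,0,0],
    [-0.48,0,0.145,0,0,0],
    [-0.62,0,0.215,0,0,0],
    [-0.75,0,0.3,0,0,0],
    [-0.88,0,0.4,0,0,0],
    [-0.88,0,0.4,0,0,0]
  ]
}}

```text
time: 9.98
tool_pos: [0.5047, -0.152, 0.2513]
tool_rot: [-3.14, -0.001, 2.052]
contact_force: [-0.2, -0.5, 0.8]
opening: 0.0004
grip_force: 0.0
```

```bash
python3 -c "
from h import *
go([-.015,-.05,.150])"
```

```text
t 9.975 box now [-0.0161  0.0035  0.2513] rot [-3.140e+00 -1.000e-03  2.052e+00] F(box) [-0.4  -0.39  0.83] open 0.0 q [-0.44  0.33  1.47 -0.    1.34 -0.92]
shift [-0.536  0.012  1.012] turn [-0. -0. -0.]
```

Call:
{"fn": "move_arm", "kwargs": {
  "motion": [
    [-0.11,0,0.11,0,0,0],
    [-0.22,0,0.24,0,0,0],
    [-0.29,0,0.34,0,0,0],
    [-0.36,0,0.44,0,0,0],
    [-0.41,0,0.55,0,0,0],
    [-0.455,0,0.66,0,0,0],
    [-0.5,0,0.78,0,0,0],
    [-0.52,0,0.88,0,0,0],
    [-0.53,0,0.95,0,0,0],
    [-0.53,0,0.98,0,0,0],
    [-0.53,0,1,0,0,0],
    [-0.53,0,1,0,0,0]
  ]
}}

```text
time: 11.48
tool_pos: [0.5294, -0.1984, 0.1547]
tool_rot: [3.141, 0.002, 2.053]
contact_force: [-4.0, 0.3, 11.8]
opening: 0.0005
grip_force: 6.0
```

```bash
python3 -c "
from h import *
go([-.015,-.05,.150])"
```

```text
t 11.475 box now [-0.0158 -0.0491  0.1547] rot [3.141e+00 2.000e-03 2.053e+00] F(box) [-3.43  2.11 11.84] open 0.0 q [-0.49  0.48  1.52 -0.    1.14 -0.98]
shift [-0.009  0.008  0.047] turn [0.    0.001 0.   ]
```

Call:
{"fn": "move_arm", "kwargs": {
  "motion": [
    [0,0,0.02,0,0,0],
    [0,0,0.03,0,0,0],
    [0,0,0.03,0,0,0],
    [0,0,-0.3,0,0,0],
    [0,0,-0.9,0,0,0],
    [0,0,-0.9,0,0,0]
  ]
}}

```text
time: 12.22
tool_pos: [0.5312, -0.1989, 0.2477]
tool_rot: [3.136, 0.008, 2.053]
contact_force: [-0.1, 0.1, -1.1]
opening: -0.0
grip_force: 0.0
```

Call:
{"fn": "move_arm", "kwargs": {
  "motion": [
    [0,0,-0.5,0,0,0],
    [0,0,-1,0,0,0],
    [0,0,-1,0,0,0],
    [0,0,-1,0,0,0]
  ]
}}

```text
time: 12.72
tool_pos: [0.5288, -0.1978, 0.3413]
tool_rot: [-3.14, -0.002, 2.053]
contact_force: [-0.2, -0.0, 0.2]
opening: 0.0006
grip_force: 0.0
```

```bash
python3 - <<'E'
from h import *
go(None)
c=cam('side');cv2.imwrite('pics/s5.png',c['image'][...,::-1]);P=points(c);H=cv2.cvtColor(c['image'],cv2.COLOR_RGB2HSV)
L=(P-C)@B
m=(abs(L[...,0])<.11)&(abs(L[...,1])<.09)&(L[...,2]<.2)&(L[...,2]>.145)
q=L[m]; A=np.c_[q[:,:2],np.ones(len(q))]; print(len(q),np.linalg.lstsq(A,q[:,2],rcond=None)[0],np.median(q[:,2]))
E
```

```text
t 12.725 box now [-0.016  -0.0483  0.3413] rot [-3.140e+00 -2.000e-03  2.053e+00] F(box) [-0.24  0.08  0.17] open 0.001 q [-0.49  0.36  1.18 -0.    1.6  -0.98]
10155 [-0.00328258  0.00106575  0.15600822] 0.15600064781981915
```

View pics/s5.png

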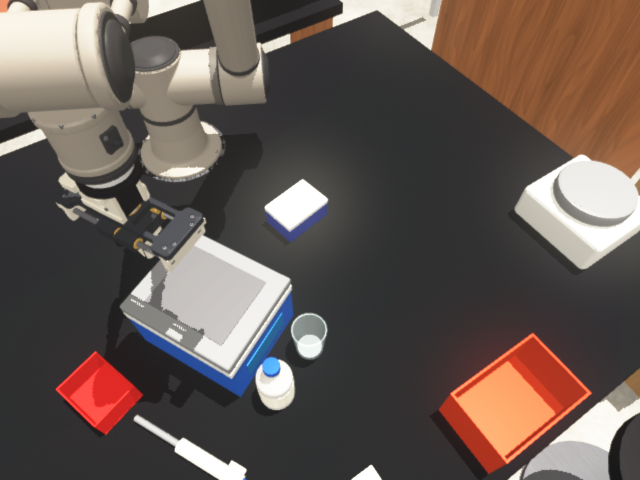

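The lid is shut at (210,300) px, with a slope of about 0.001 rad along the box's y axis. The bystanders are where they started and the hand is clear, so I hand in.

```bash
python3 -c "
from cell import robot
print(robot.hand_in())"
```

```text
the job is handed in; nothing more can be done
None
```

I folded the flap flat, shut the lid over it (both measured level to about 0.001 rad), and handed in at about 13 s with the hand clear and the bystanders in view unmoved; the hand-in returned no verdict.

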